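# Load the battery test jig and press its cover on over the pin

## Task

Lay the loose grey battery in the empty bay of the aluminium test jig, so that the two batteries lie in a neat row side by side, and let it go. Then take the orange cover by its black handle and bring it over the jig square with it, feel along the row's middle until the cover drops over the upright locating pin, and press it down until both batteries have sunk at least 4 mm on their sprung bay floors. Finish still holding the cover's handle and keeping it pressed down, and leave the other things on the bench where they are.

Things in the scene. Friction and masses are not known exactly. Their poses are not given: they have to be found in the camera images.
- jig: Aluminium battery test jig fixed to the bench: base plate 106 (x) by 170 (y) by 14 mm. Origin: centre of its underside, on the bench. Two bays in a row along its y axis, 100 mm apart; left bay at y = +50 mm already holds a battery. Batteries lie with their length along the jig's x axis. A locating pin stands between the bays. Floor and stop heights: see the right bay, which is the same as the left.
- bay_right (a point): Middle of the empty right bay's floor (jig x = 0, y = -50 mm), as unpressed, 20 mm above the bench; axes as the jig. Black corner and end stops reach 6 mm above this floor and leave a pocket 84 mm (x) by 47 mm (y); the middle 40 mm of its long sides has no stops, so fingers fit there.
- pin_slot (a point): Middle of the pin's slot, at the jig's centre on the base plate's top, 14 mm above the bench. The upright steel pin, 9 mm in diameter, stands in the slot anywhere from 6 mm before to 6 mm behind this point along the jig's x; the setting differs each time and is not reported: see it or feel for it. Tip 52.5 mm above the bench (10 mm above the batteries' tops), top 5 mm tapering to 4 mm diameter.
- battery_right_center (a point): Centre (half-way up) of the loose grey battery that lies on the bench: 74 mm along its x, 41 mm along y, flat top 22 mm high (only a contact lug at its +x end stands 6 mm higher), this point 11 mm above its underside; about 0.09 kg. Take it across the 41 mm; either way round fits the bay.
- battery_left_center (a point): Centre (half-way up) of the same sort of battery that already lies in the jig's left bay; it need not be moved.
- cover_grip (a point): Centre of the black bar handle of the loose orange cover, 35 mm above its underside. The bar is 34 mm long along the cover's x, 14 mm wide along y, 26 mm high (22 to 48 mm above the underside). Cover: plate 40 (x) by 140 (y) by 8 mm, with a hub 36 by 34 mm in its middle whose top is 22 mm above the underside; 0.15 kg. Half a turn about the vertical makes no difference.
- cover_bore (a point): Middle of the cover's underside, straight below the handle: mouth of a round blind hole, 12 mm in diameter, 19 mm deep, that fits over the pin. With the cover on the pin its underside rests on both batteries' tops, 42.5 mm above the bench; until the hole has found the pin the underside stays on the pin's tip, 47 to 53 mm above the bench.
- floor_left (a joint): Travel of the left bay's sprung floor, m: 0 up, 0.006 fully down. It starts to move at about 4 N and takes about 7 N for the full travel (so both together take some 8 to 14 N, the weights of battery and cover included).
- floor_right (a joint): The same for the right bay's floor.
- solder_reel: Blue solder reel, 56 mm across, 39 mm high, a bystander; origin at the centre of its underside. Leave it alone.
- flux_jar: Jar with a green lid, 41 mm across, 36 mm high, a bystander; origin at the centre of its underside. Leave it alone.
- tape_roll: Orange tape roll, 60 mm across, 20 mm high, a bystander; origin at the centre of its underside. Leave it alone.
- side_cutters: Side cutters with orange handles, 113 mm long, lying, a bystander; origin at the centre of its underside. Leave it alone.
- esd_brush: Black brush, 128 mm long, lying, a bystander; origin at the centre of its underside. Leave it alone.
Not all that is in view belongs to the job. There is more than one size of the part that bears cover_grip; the job needs the larger. What is shaped like the part that bears battery_left_center but yellow is not meant.

How it is judged (in metres and radians):
On the way, in this order (a step that is already met when the one before it is completed fails the run):
1. the loose battery lies in the right bay, let go (x of battery_right_center in the frame of jig between -0.006 and 0.006 m and y of battery_right_center in the frame of jig between -0.056 and -0.044 m and z of battery_right_center in the frame of jig between 0.0295 and 0.034 m and angle between the x axis of battery_right_center and the x axis of jig, either way round below 0.12 rad and contact force between the fingers and battery_right below 0.05 N), for 0.2 s.
2. the cover has dropped over the pin on to the batteries (x of cover_bore in the frame of jig between -0.009 and 0.009 m and y of cover_bore in the frame of jig between -0.004 and 0.004 m and z of cover_bore in the frame of jig below 0.0455 m and angle between the x axis of cover_bore and the x axis of jig, either way round below 0.14 rad and angle between cover_bore's own z axis and vertical below 0.1 rad), for 0.1 s.
At the end, for the whole second after the job is handed in: Both batteries lie in their bays (within 6 mm and 0.12 rad), the cover is on the pin, level within 0.1 rad and square with the jig within 0.14 rad, and the fingers hold it pressed so that both bay floors are at least 3.5 mm down (x of battery_left_center in the frame of jig between -0.006 and 0.006 m and y of battery_left_center in the frame of jig between 0.044 and 0.056 m and z of battery_left_center in the frame of jig between 0.0225 and 0.034 m and angle between the x axis of each of battery_left_center, battery_right_center and the x axis of jig, either way round below 0.12 rad and x of battery_right_center in the frame of jig between -0.006 and 0.006 m and y of battery_right_center in the frame of jig between -0.056 and -0.044 m and z of battery_right_center in the frame of jig between 0.0225 and 0.034 m and x of cover_bore in the frame of jig between -0.009 and 0.009 m and y of cover_bore in the frame of jig between -0.004 and 0.004 m and z of cover_bore in the frame of jig below 0.041 m and angle between the x axis of cover_bore and the x axis of jig, either way round below 0.14 rad and angle between cover_bore's own z axis and vertical below 0.1 rad and value of joint each of floor_left, floor_right above 0.0035 m and contact force between the fingers and cover above 1 N); the arm keeps its last pose, push and grip.
It fails at once if solder reel moved by more than 3 cm (distance of solder_reel from where it was at the start of the episode above 0.03 m).
It fails at once if flux jar moved by more than 3 cm (distance of flux_jar from where it was at the start of the episode above 0.03 m).
It fails at once if tape roll moved by more than 3 cm (distance of tape_roll from where it was at the start of the episode above 0.03 m).
It fails at once if side cutters moved by more than 3 cm (distance of side_cutters from where it was at the start of the episode above 0.03 m).
It fails at once if esd brush moved by more than 3 cm (distance of esd_brush from where it was at the start of the episode above 0.03 m).
It also fails if it takes over 61 s, if anything falls off the work surface, if the arm or the gripper's body presses on something with over 40 N, if the wrist force passes 120 N, or if a joint passes its speed limit or range.

## Robot

A 6-joint arm with a two-finger parallel gripper is mounted at the origin on a cart in front of the work surface, level with it; the furniture and walls round the work are solid. World frame = base frame: x ahead of the robot, y to its left, z up, the work surface at z = 0. Lengths are in m, angles in degrees, forces in N, time in s.
With the tool pointing down it reaches from about 0.4 to 0.825 m from the base axis. Payload 7 kg.
Tool frame: the origin (TCP) lies midway between the tips of the shut fingers; the grasp point (between the pads) lies ctrl.tcp_to_grasp behind it (ctrl.tcp_to_grasp is the distance from the TCP to the grasp point, in m); z points along the fingers, y is the line along which they close (so a half turn about z gives the same grasp; the last joint's range is limited). The gripper opens to 88 mm and grips with 3 to 60 N. Pads are 19 mm wide; open, the fingers measure 130 mm over their backs; the gripper's body (78 mm by 193 mm) begins 47 mm behind the grasp point.
Start: joints at [79.761, 20.546, 0.682, 0, -70.136, -16.507], TCP at [0.304, 0.603, 0.203] pointing down, gripper open.
Joint ranges: [-176.03, 176.03], [-82.01, 121.73], [-58.28, 71.71], [-173.87, 95.51], [-174.79, -0.11], [-173.66, 173.66]. Speed limits (degrees/s): [136.94, 136.94, 172.46, 180, 180, 180].

## Interface

Orientations are given as [roll, pitch, yaw] about the fixed x, y, z axes, in that order (R = Rz(yaw) Ry(pitch) Rx(roll)).
In Python, from plant import ctrl, imaging, close_job gives the robot as it stands.
- The arm moves only by the shell command python3 -m crank 'ROWS'. ROWS is JSON, a list of rows, each a list of 3 entries, a list of its own where there are three numbers: the shift along the world's x, y, z in m, then the turn, a rotation vector about the world's x, y, z in degrees, then the opening, from -1 (shut) to 1 (fully open), so that 0 is half open. A call has 1 to 12 rows; each row shifts and turns the commanded pose from where the row before left it; what a row does not reach is not made up. A row lasts 1/10 s, in which the tool goes at most 50 mm and 8.59 degrees, less where a joint would pass 70% of its speed; a pose out of reach is approached as far as the arm can. A call is refused whole if a number of a shift passes 0.05 or a number of a turn 8.59, either way. A call with a gripper value outside its range is refused whole. The fingers move at their own pace and stop on an object; the grip force is fixed at half the most. Time passes only in rows, so rows that do not move let the fingers close. It gives the time, the measured TCP pose, the force, the opening and the grip force at its end, in the units of the state.
- ctrl.get_obs(): the state, without advancing time (a new reading comes with each control period).
- imaging.snapshot(name): name is "scene" or "top" or "wrist"; returns (picture, depth): 480x640x3 uint8, blue, green, red; 480x640 float32, m along the optical axis (not along the pixel's ray), 0 where there is no reading.
- imaging.camera_model(name): a dict with "mtx" (3x3 intrinsics, pixels), "D" ([k1, k2, p1, p2, k3] as OpenCV has them; the pictures are not rectified), "R" (3x3) and "t" (3): a world point X has camera coordinates R X + t. Camera axes: x right, y down, z forward; pixel columns grow to the right and rows downward; lengths in m; the calibration is good to about 2 mm. A picture is of the moment at which its call begins: read the wrist's pose just before it. camera_model takes no time and is no camera call; for the wrist camera it gives the pose at the moment of the call.
- close_job(): hands the job in; it is judged then, once.
The state is a dict: "clock": time; "joint_pos": joint angles; "qvel": joint speeds; "tau": joint torques, N m; "tool_pos": TCP position; "orientation": TCP orientation; "force": force on the tool from outside, world axes, zero at the start; "moment": the same for the moment, N m; "opening": finger opening in m; "gripper_force": force on a finger pad.
Only numpy, scipy, OpenCV 4.12 (cv2) and the standard library are available. Lean on these libraries where they do the work, as an engineer would, in place of code of your own. Each camera call takes 0.05 s, during which the arm holds its last target. There are 200 camera calls.

## Working session

There is one attempt and no reset: what is moved stays moved. The work goes in short steps, Python scripts to look and compute and a shell command to move; the robot and the scene stay as the last step left them, time stands still between calls to the robot, and variables do not carry over. Pictures are saved under pics/ and viewed, at most 10 in all, crops included, and the job is handed in when it is done.

```bash
ls; mkdir -p pics
python3 - <<'E'
from plant import ctrl, imaging
import cv2,numpy as np
print(ctrl.get_obs(),ctrl.tcp_to_grasp)
for n in("scene","top"):
    p,d=imaging.snapshot(n);cv2.imwrite(f"pics/{n}0.png",p);np.save(f"{n}0.npy",d)
    print(imaging.camera_model(n))
E
```

```text
pics
{'clock': 0.0, 'joint_pos': array([ 7.97634760e+01,  2.05926693e+01,  6.33135449e-01, -2.12060283e-02,
       -7.01372129e+01, -1.65068035e+01]), 'qvel': array([ 0.05345665, -0.08517633, -0.02367548, -0.02981267,  0.08725664,
        0.03584589]), 'tau': array([-1.87743390e-03, -5.82716596e+01,  2.93065274e+01,  6.99745461e+00,
        6.86368949e-03, -1.67727899e-04]), 'tool_pos': array([0.30352646, 0.60229369, 0.20210055]), 'orientation': array([ 1.79901576e+02, -8.37815376e-03, -2.67505423e+01]), 'force': array([-0.08132931, -0.66608579,  0.75724555]), 'moment': array([ 0.03528002, -0.0012901 ,  0.01811789]), 'gripper_force': 0.0, 'opening': 0.08777407015629438} 0.0188
{'mtx': array([[542.14044419,   0.        , 315.25233899],
       [  0.        , 542.14044419, 230.26042657],
       [  0.        ,   0.        ,   1.        ]]), 'D': array([0.04057556, 0.        , 0.        , 0.        , 0.        ]), 'R': array([[ 0.90409019, -0.42716164,  0.01240396],
       [-0.32239434, -0.70082709, -0.63632011],
       [ 0.28050457,  0.5712918 , -0.77132539]]), 't': array([-0.46766115,  0.21842484,  1.27975955])}
{'mtx': array([[486.73115851,   0.        , 323.20217511],
       [  0.        , 486.73115851, 252.53427539],
       [  0.        ,   0.        ,   1.        ]]), 'D': array([-0.03533166,  0.        ,  0.        ,  0.        ,  0.        ]), 'R': array([[-0.01948037, -0.99980789,  0.00216824],
       [-0.99525916,  0.01918497, -0.09534749],
       [ 0.09528758, -0.00401536, -0.99544169]]), 't': array([0.03260581, 0.53601778, 1.12297331])}
```

View pics/top0.png

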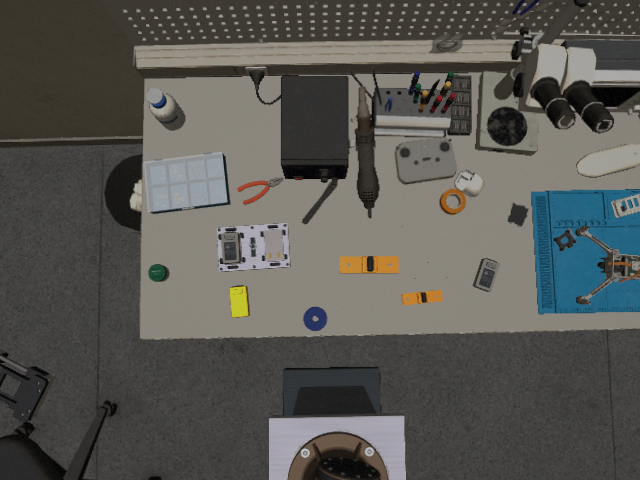

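View pics/scene0.png

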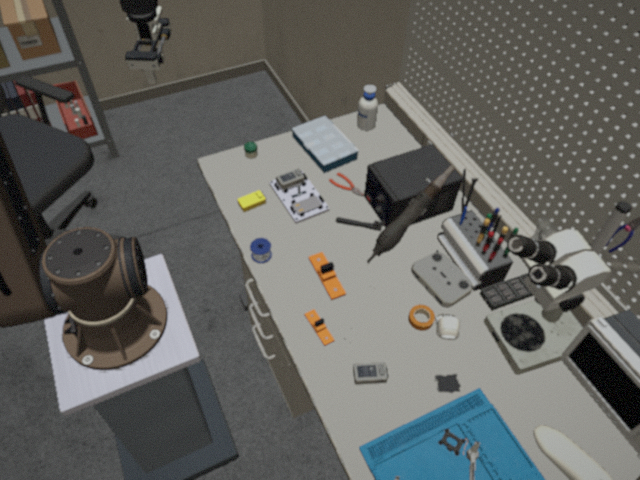

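Top view: jig around (254,247) with the left battery at (232,247) and empty bay at (273,245). The loose battery is at (486,274) and the large cover's handle at (370,264); the yellow battery at (239,301) and small cover at (422,297) are decoys.

```bash
cat > h.py <<'E'
import cv2,numpy as np
from plant import ctrl,imaging
def w(m,px,z):
    px=np.array(px,float).reshape(-1,1,2)
    u=cv2.undistortPoints(px,m["mtx"],m["D"]).reshape(-1,2)
    r=np.c_[u,np.ones(len(u))]@m["R"]; c=-m["R"].T@m["t"]
    return c+r*((z-c[2])/r[:,2])[:,None]
def pix(m,X): return cv2.projectPoints(np.array(X,float).reshape(-1,3),cv2.Rodrigues(m["R"])[0],m["t"],m["mtx"],m["D"])[0].reshape(-1,2)
E
python3 - <<'E'
from h import *
p=cv2.imread("pics/top0.png");m=imaging.camera_model("top");d=np.load("top0.npy")
hsv=cv2.cvtColor(p,cv2.COLOR_BGR2HSV)
def box(mask,x0,y0,x1,y1,z,n):
    k=np.zeros_like(mask);k[y0:y1,x0:x1]=mask[y0:y1,x0:x1]
    ys,xs=np.nonzero(k)
    P=w(m,np.c_[xs,ys],z)[:,:2]
    r=cv2.minAreaRect((P*1000).astype(np.float32));print(n,len(xs),r)
box(cv2.inRange(hsv,(5,120,100),(25,255,255)),330,250,410,282,.008,"cover")
g=cv2.cvtColor(p,cv2.COLOR_BGR2GRAY)
box((g<60).astype(np.uint8),360,254,382,275,.045,"handle")
box((g<130).astype(np.uint8),465,250,510,300,.022,"batt")
box((hsv[...,2]>190).astype(np.uint8),212,218,296,278,.014,"jig")
print(np.percentile(g[250:300,465:510],[5,50,95]),d[274,486],d[247,232],hsv[230,222],hsv[215,300])
a=cv2.resize(p[210:310,200:300],(400,400),interpolation=2);b=cv2.resize(p[225:325,440:540],(400,400),interpolation=2)
cv2.imwrite("pics/c1.png",np.hstack([a,b]))
E
```

```text
cover 857 ((508.6105041503906, -86.86564636230469), (138.92129516601562, 38.385250091552734), 88.87541961669922)
handle 82 ((508.298828125, -84.45318603515625), (11.603591918945312, 32.56914520263672), 88.39656066894531)
batt 635 ((477.9834899902344, -361.7621765136719), (47.11064910888672, 77.5772705078125), 68.6137466430664)Traceback (most recent call last):
  File "<stdin>", line 13, in <module>
  File "<stdin>", line 7, in box
  File "h.py", line 5, in w
    u=cv2.undistortPoints(px,m["mtx"],m["D"]).reshape(-1,2)
      ~~~~~~~~~~~~~~~~~~~^^^^^^^^^^^^^^^^^^^^
cv2.error: OpenCV(4.12.0) /io/opencv/modules/calib3d/src/undistort.dispatch.cpp:347: error: (-215:Assertion failed) CV_IS_MAT(_src) && CV_IS_MAT(_dst) && (_src->rows == 1 || _src->cols == 1) && (_dst->rows == 1 || _dst->cols == 1) && _src->cols + _src->rows - 1 == _dst->rows + _dst->cols - 1 && (CV_MAT_TYPE(_src->type) == CV_32FC2 || CV_MAT_TYPE(_src->type) == CV_64FC2) && (CV_MAT_TYPE(_dst->type) == CV_32FC2 || CV_MAT_TYPE(_dst->type) == CV_64FC2) in function 'cvUndistortPointsInternal'
```

Run:
```python
from h import *
p=cv2.imread("pics/top0.png");m=imaging.camera_model("top");d=np.load("top0.npy")
hsv=cv2.cvtColor(p,cv2.COLOR_BGR2HSV)
print([(q,hsv[q[1],q[0]]) for q in [(222,268),(254,262),(300,230),(210,250),(286,240)]])
a=cv2.resize(p[210:310,200:300],(400,400),interpolation=2);b=cv2.resize(p[225:325,440:540],(400,400),interpolation=2)
cv2.imwrite("pics/c1.png",np.hstack([a,b]))
```

```text
[((222, 268), array([120,  16, 128], dtype=uint8)), ((254, 262), array([128,  17, 180], dtype=uint8)), ((300, 230), array([ 18,  24, 139], dtype=uint8)), ((210, 250), array([ 23,  24, 138], dtype=uint8)), ((286, 240), array([125,  16, 177], dtype=uint8))]
```

View pics/c1.png

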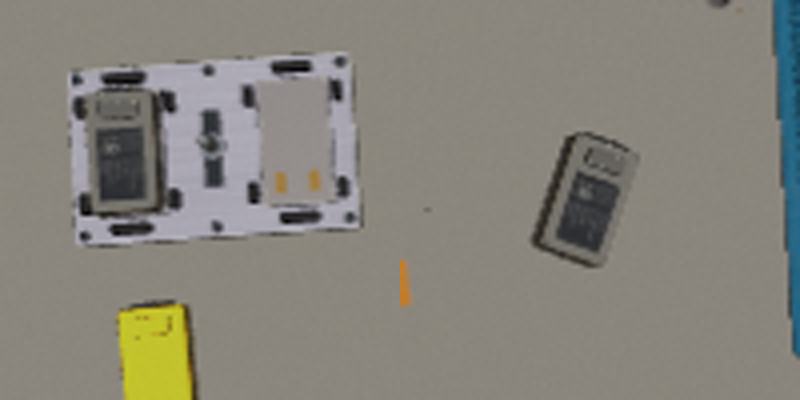

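Crop shows jig square with its corners (70,72),(350,53),(360,228),(80,245), pin at (210,146) near mid-slot; battery at right with its long axis tilted about 20°.

Run:
```python
from h import *
p=cv2.imread("pics/top0.png");m=imaging.camera_model("top")
J=w(m,np.array([(70,72),(350,53),(360,228),(80,245)])/4+[200,210]-.4,.014)
print(J.round(4),J.mean(0),np.degrees(np.arctan2(*(J[0]+J[3]-J[1]-J[2])[[1,0]]))-90, np.linalg.norm(J[0]-J[1]),np.linalg.norm(J[1]-J[2]))
print("slot",w(m,np.array([212,148])/4+[200,210]-.4,.014),"pin",w(m,np.array([210,143])/4+[200,210]-.4,.0525))
B=w(m,np.array([(580,133),(640,154),(602,267),(545,245)])/4+[340,225]-.4,.022)
print(B.round(4),B.mean(0),np.linalg.norm(np.diff(B,axis=0),axis=1)); v=B[0]+B[1]-B[2]-B[3];print(np.degrees(np.arctan2(v[1],v[0])))
o=ctrl.get_obs();c=imaging.camera_model("wrist");from scipy.spatial.transform import Rotation as R
T=R.from_euler("xyz",o["orientation"],degrees=True).as_matrix()
print("cam in tool",T.T@(-c["R"].T@c["t"]-o["tool_pos"]),"axes",(c["R"]@T).round(3),c["mtx"])
```

```text
[[0.6026 0.2754 0.014 ]
 [0.6108 0.1073 0.014 ]
 [0.5056 0.1027 0.014 ]
 [0.4987 0.2693 0.014 ]] [0.5544314  0.18869487 0.014     ] 2.5903293515122243 0.16830488336224972 0.10531031749563968
slot [[0.55513559 0.19041694 0.014     ]] pin [[0.55379236 0.18610276 0.0525    ]]
[[ 0.5168 -0.3609  0.022 ]
 [ 0.5036 -0.3962  0.022 ]
 [ 0.4372 -0.37    0.022 ]
 [ 0.4509 -0.3367  0.022 ]] [ 0.47714446 -0.36597014  0.022     ] [0.03769609 0.0713509  0.0359887 ]
-20.84400867487223
cam in tool [ 7.23816008e-02  6.91062215e-05 -1.81038415e-01] axes [[-0.     1.    -0.   ]
 [-0.962 -0.    -0.273]
 [-0.273  0.     0.962]] [[387.06907413   0.         316.67330946]
 [  0.         387.06907413 244.35847383]
 [  0.           0.           1.        ]]
```

```bash
python3 -m crank '[[[0.034,-0.034,0.008],[0,0,0],1],[[0.034,-0.034,0.008],[0,0,0],1],[[0.034,-0.034,0.008],[0,0,0],1],[[0.034,-0.034,0.008],[0,0,0],1],[[0.034,-0.034,0.008],[0,0,0],1],[[0,-0.046,0],[0,0,1],1],[[0,-0.046,0],[0,0,1],1],[[0,-0.046,0],[0,0,1],1],[[0,-0.046,0],[0,0,1],1],[[0,-0.046,0],[0,0,1],1],[[0,-0.046,0],[0,0,1],1],[[0,-0.046,0],[0,0,0],1]]'
python3 -m crank '[[[0,-0.047,0],[0,0,0],1],[[0,-0.047,0],[0,0,0],1],[[0,-0.047,0],[0,0,0],1],[[0,-0.047,0],[0,0,0],1],[[0,-0.047,0],[0,0,0],1],[[0,-0.047,0],[0,0,0],1],[[0,-0.047,0],[0,0,0],1],[[0,-0.047,0],[0,0,0],1],[[0,-0.047,0],[0,0,0],1],[[0,-0.047,0],[0,0,0],1],[[0,0,0],[0,0,0],1],[[0,0,0],[0,0,0],1]]'
```

```text
clock: 1.3
tool_pos: [0.4732, 0.1089, 0.243]
orientation: [-180.0, 0.0, -20.7]
force: [1.0, -0.5, -0.2]
opening: 0.0871
gripper_force: 0.0
clock: 2.5
tool_pos: [0.473, -0.3602, 0.2419]
orientation: [-180.0, 0.1, -20.9]
force: [0.0, -0.1, -0.3]
opening: 0.0877
gripper_force: 0.0
```

Run:
```python
from h import *
import pickle
m=imaging.camera_model("wrist");p,d=imaging.snapshot("wrist");cv2.imwrite("pics/w1.png",p)
pickle.dump((m,d),open("w1.pkl","wb"));print(pix(m,[.477,-.366,.022]))
```

```text
[[320.42100746 200.48756638]]
```

View pics/w1.png

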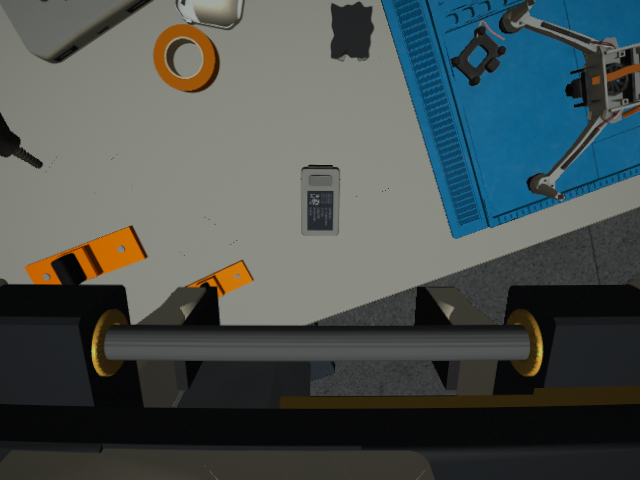

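The battery's top face spans (301,168)–(339,236), square with the gripper.

Run:
```python
from h import *
import pickle
m,d=pickle.load(open("w1.pkl","rb"))
B=w(m,[(301.5,168.5),(339.5,168.5),(339,236),(302,236)],.022)
print(B.round(4),B.mean(0),np.linalg.norm(np.diff(B,axis=0),axis=1)); v=B[0]+B[1]-B[2]-B[3];print(np.degrees(np.arctan2(v[1],v[0])),d[215,310],((m["R"]@B.mean(0))+m["t"])[2])
```

```text
[[ 0.5147 -0.3596  0.022 ]
 [ 0.5009 -0.3959  0.022 ]
 [ 0.4341 -0.371   0.022 ]
 [ 0.4482 -0.334   0.022 ]] [ 0.47446859 -0.36513122  0.022     ] [0.03881208 0.07128051 0.03960515]
-20.76362907116596 0.4091966 0.40448034138783123
```

```bash
python3 -m crank '[[[0.0025,-0.0055,-0.04],[0,0,0],1],[[0,0,-0.045],[0,0,0],1],[[0,0,-0.045],[0,0,0],1],[[0,0,-0.045],[0,0,0],0.6],[[0,0,-0.03],[0,0,0],0.5],[[0,0,-0.02],[0,0,0],0.5],[[0,0,-0.012],[0,0,0],0.5],[[0,0,0],[0,0,0],-1],[[0,0,0],[0,0,0],-1],[[0,0,0],[0,0,0],-1],[[0,0,0],[0,0,0],-1],[[0,0,0],[0,0,0],-1]]'
```

```text
clock: 3.75
tool_pos: [0.4768, -0.365, 0.007]
orientation: [-180.0, -0.1, -20.7]
force: [-0.6, -0.5, -0.0]
opening: 0.0311
gripper_force: 0.0
```

```bash
python3 -m crank '[[[0,0,0],[0,0,0],-1],[[0,0,0],[0,0,0],-1]]'
python3 - <<'E'
from h import *
p,d=imaging.snapshot("wrist");cv2.imwrite("pics/w2.png",p)
E
```

```text
clock: 3.95
tool_pos: [0.4763, -0.3649, 0.0063]
orientation: [180.0, -0.0, -20.8]
force: [0.2, 1.0, -0.4]
opening: 0.0151
gripper_force: 0.0
```

View pics/w2.png

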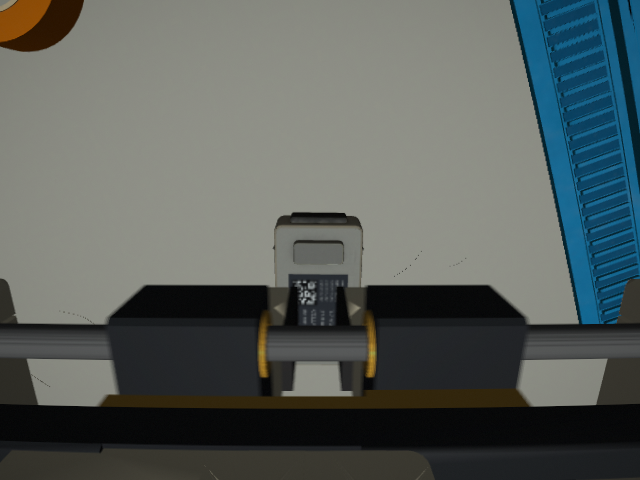

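Run:
```python
from h import *
m=imaging.camera_model("wrist");p,d=imaging.snapshot("wrist")
print(ctrl.get_obs()["tool_pos"],ctrl.get_obs()["opening"])
for q in [(285,240),(300,280),(320,300),(320,312),(350,235),(200,200),(400,150),(280,300),(293,300),(346,300),(320,380),(285,385),(291,340),(350,340),(347,380)]:
    z=d[q[1],q[0]]; u=cv2.undistortPoints(np.array([[q]],float),m["mtx"],m["D"]).ravel()
    print(q,z,(m["R"].T@(z*np.r_[u,1]-m["t"])).round(4))
```

```text
[ 0.47625127 -0.3647995   0.0061271 ] 0.0071151940065157255
(285, 240) 0.17147866 [ 0.5069 -0.3615  0.0217]
(300, 280) 0.17676234 [ 0.4869 -0.3607  0.0216]
(320, 300) 0.17951412 [ 0.4744 -0.3658  0.0215]
(320, 312) 0.18014987 [ 0.4691 -0.3638  0.0225]
(350, 235) 0.1702969 [ 0.499  -0.3892  0.0223]
(200, 200) 0.18893541 [ 5.356e-01 -3.262e-01 -5.000e-04]
(400, 150) 0.18174733 [ 5.237e-01 -4.249e-01  2.000e-04]
(280, 300) 0.151536 [ 0.4908 -0.355   0.0474]
(293, 300) 0.15614425 [ 0.4873 -0.3588  0.0431]
(346, 300) 0.15212676 [ 0.4814 -0.3791  0.0468]
(320, 380) 0.2159789 [ 4.198e-01 -3.454e-01  2.000e-04]
(285, 385) 0.115680404 [ 0.4798 -0.356   0.0874]
(291, 340) 0.08447471 [ 0.5056 -0.3699  0.1116]
(350, 340) 0.08427991 [ 0.5011 -0.382   0.1118]
(347, 380) 0.11920974 [ 0.4724 -0.3734  0.084 ]
```

Run:
```python
from h import *
m=imaging.camera_model("wrist");p,d=imaging.snapshot("wrist");o=ctrl.get_obs()
print(o["tool_pos"],o["opening"],o["force"])
v,u=np.mgrid[200:400,220:420];q=np.c_[u.ravel(),v.ravel()].astype(float)
n=cv2.undistortPoints(q.reshape(-1,1,2),m["mtx"],m["D"]).reshape(-1,2);z=d[200:400,220:420].ravel()
X=(np.c_[n,np.ones(len(n))]*z[:,None]-m["t"])@m["R"]
f=(z>0)&(X[:,2]>.026)&(X[:,2]<.1)
from scipy.spatial.transform import Rotation as R
T=R.from_euler("xyz",o["orientation"],degrees=True).as_matrix()
L=((X-o["tool_pos"])@T)
i=np.where(f)[0];i=i[np.argsort(L[i,2])[::-1]][::max(1,len(i)//40)]
for k in i:print(q[k],L[k].round(3))
cv2.imwrite("pics/w3.png",cv2.resize(p[200:420,200:440],None,fx=2.6,fy=2.6))
```

```text
[ 0.47626303 -0.36477057  0.00606777] 0.003556425773117307 [-0.2302219   0.4193509  -0.49354974]
[325. 258.] [ 0.02   0.004 -0.02 ]
[300. 256.] [ 0.021 -0.007 -0.02 ]
[313. 262.] [ 0.019 -0.002 -0.02 ]
[304. 255.] [ 0.022 -0.005 -0.021]
[296. 262.] [ 0.019 -0.009 -0.021]
[301. 252.] [ 0.024 -0.007 -0.021]
[302. 248.] [ 0.025 -0.006 -0.021]
[324. 261.] [ 0.019  0.003 -0.021]
[337. 253.] [ 0.023  0.009 -0.021]
[327. 247.] [ 0.026  0.005 -0.021]
[332. 263.] [ 0.019  0.007 -0.022]
[325. 315.] [-0.005  0.004 -0.024]
[287. 287.] [ 0.01  -0.013 -0.027]
[306. 293.] [ 0.008 -0.004 -0.03 ]
[339. 292.] [ 0.01   0.009 -0.032]
[326. 297.] [ 0.009  0.004 -0.035]
[291. 296.] [ 0.01  -0.01  -0.037]
[307. 302.] [ 0.008 -0.004 -0.039]
[337. 309.] [ 0.006  0.008 -0.041]
[334. 305.] [ 0.008  0.007 -0.042]
[293. 308.] [ 0.007 -0.009 -0.043]
[330. 307.] [ 0.008  0.005 -0.044]
[301. 308.] [ 0.009 -0.006 -0.045]
[334. 311.] [ 0.009  0.007 -0.049]
[334. 317.] [ 0.008  0.006 -0.052]
[332. 319.] [ 0.009  0.006 -0.054]
[301. 323.] [ 0.008 -0.006 -0.056]
[343. 322.] [ 0.009  0.009 -0.059]
[327. 378.] [-0.01   0.004 -0.064]
[298. 376.] [-0.006 -0.006 -0.068]
[338. 386.] [-0.009  0.007 -0.069]
[338. 370.] [-0.003  0.007 -0.069]
[305. 387.] [-0.009 -0.004 -0.069]
[303. 364.] [-0.    -0.004 -0.069]
[337. 388.] [-0.01   0.007 -0.07 ]
[331. 364.] [-0.     0.005 -0.07 ]
[339. 394.] [-0.01   0.007 -0.073]
[341. 368.] [ 0.004  0.007 -0.079]
[291. 380.] [ 0.004 -0.007 -0.084]
[289. 367.] [ 0.011 -0.008 -0.089]
[288. 374.] [ 0.012 -0.007 -0.094]
```

View pics/w3.png

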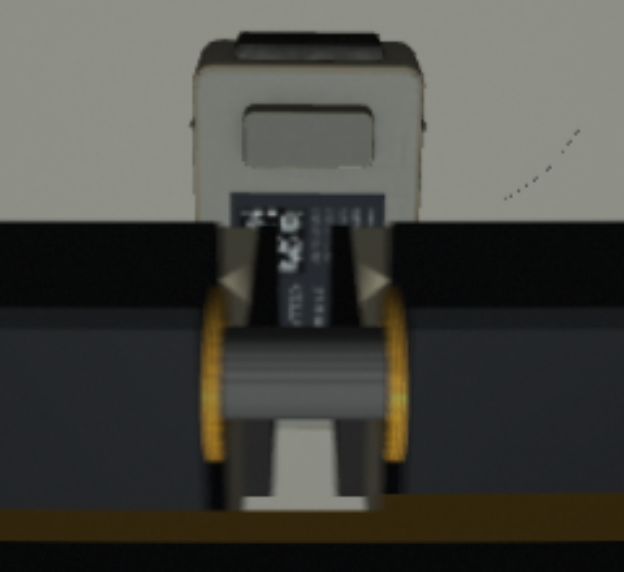

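Run:
```python
from h import *
import pickle
m,d=pickle.load(open("w1.pkl","rb"))
from scipy.spatial.transform import Rotation as R
T=R.from_euler("xyz",[-180,.1,-20.9],degrees=True).as_matrix();t=np.array([.473,-.3602,.2419])
v,u=np.mgrid[280:420,130:520];q=np.c_[u.ravel(),v.ravel()].astype(float)
n=cv2.undistortPoints(q.reshape(-1,1,2),m["mtx"],m["D"]).reshape(-1,2);z=d[280:420,130:520].ravel()
L=((np.c_[n,np.ones(len(n))]*z[:,None]-m["t"])@m["R"]-t)@T
i=np.where((z>0)&(z<.25))[0];i=i[np.argsort(L[i,2])[::-1]][::max(1,len(i)//900)][:45]
for k in i:print(q[k],L[k].round(3))
```

```text
[218. 300.] [ 0.002 -0.044 -0.022]
[213. 287.] [ 0.008 -0.045 -0.023]
[415. 313.] [-0.004  0.044 -0.024]
[420. 288.] [ 0.008  0.045 -0.025]
[421. 289.] [ 0.008  0.045 -0.025]
[417. 307.] [-0.     0.044 -0.026]
[417. 320.] [-0.006  0.044 -0.026]
[437. 287.] [ 0.009  0.052 -0.026]
[426. 290.] [ 0.008  0.047 -0.027]
[216. 306.] [ 0.001 -0.044 -0.027]
[419. 305.] [ 0.002  0.044 -0.028]
[418. 306.] [ 0.001  0.044 -0.028]
[420. 297.] [ 0.006  0.044 -0.028]
[418. 322.] [-0.006  0.044 -0.029]
[210. 291.] [ 0.009 -0.045 -0.029]
[424. 292.] [ 0.008  0.045 -0.029]
[418. 321.] [-0.005  0.044 -0.03 ]
[447. 290.] [ 0.01   0.055 -0.03 ]
[420. 308.] [ 0.001  0.044 -0.03 ]
[188. 290.] [ 0.01  -0.054 -0.031]
[431. 293.] [ 0.009  0.048 -0.031]
[191. 291.] [ 0.01  -0.053 -0.031]
[421. 295.] [ 0.008  0.044 -0.032]
[422. 298.] [ 0.007  0.044 -0.032]
[206. 295.] [ 0.008 -0.046 -0.032]
[212. 298.] [ 0.007 -0.044 -0.032]
[437. 291.] [ 0.01   0.05  -0.033]
[441. 293.] [ 0.009  0.051 -0.033]
[212. 313.] [ 0.001 -0.044 -0.033]
[423. 302.] [ 0.006  0.044 -0.034]
[430. 296.] [ 0.009  0.047 -0.034]
[424. 301.] [ 0.006  0.044 -0.034]
[173. 294.] [ 0.01  -0.059 -0.035]
[186. 294.] [ 0.01  -0.054 -0.035]
[177. 295.] [ 0.009 -0.057 -0.035]
[439. 295.] [ 0.01   0.05  -0.035]
[456. 295.] [ 0.01   0.057 -0.036]
[422. 322.] [-0.002  0.044 -0.036]
[428. 299.] [ 0.008  0.045 -0.036]
[432. 298.] [ 0.009  0.047 -0.037]
[182. 295.] [ 0.01  -0.054 -0.037]
[431. 300.] [ 0.008  0.046 -0.037]
[438. 296.] [ 0.01   0.049 -0.037]
[442. 297.] [ 0.01   0.05  -0.038]
[426. 303.] [ 0.007  0.044 -0.038]
```

The finger tips sit about 21 mm behind the reported TCP: the depth image shows it, and the jaws shut clear above the battery with the TCP at z = 6 mm. I'll reopen and go 21 mm deeper, checking the force.

```bash
python3 -m crank '[[[0,0,0.01],[0,0,0],0.6],[[0,0,0],[0,0,0],0.6],[[0,0,0],[0,0,0],0.6],[[0,0,0],[0,0,0],0.6],[[0,0,0],[0,0,0],0.6],[[0,0,0],[0,0,0],0.6],[[0,0,0],[0,0,0],0.6],[[0,0,0],[0,0,0],0.6],[[0,0,-0.01],[0,0,0],0.6]]'
python3 -m crank '[[[0,0,-0.007],[0,0,0],0.6],[[0,0,-0.007],[0,0,0],0.6],[[0,0,-0.004],[0,0,0],0.6],[[0,0,0],[0,0,0],0.6]]'
```

```text
clock: 5.0
tool_pos: [0.4773, -0.3652, 0.0069]
orientation: [180.0, -0.1, -20.7]
force: [0.3, 0.4, 0.2]
opening: 0.0679
gripper_force: 0.0
clock: 5.4
tool_pos: [0.4757, -0.3645, -0.013]
orientation: [-180.0, 0.1, -20.8]
force: [0.4, -0.3, 0.4]
opening: 0.0699
gripper_force: 0.0
```

```bash
python3 -m crank '[[[0,0,-0.002],[0,0,0],-1],[[0,0,0],[0,0,0],-1],[[0,0,0],[0,0,0],-1],[[0,0,0],[0,0,0],-1],[[0,0,0],[0,0,0],-1]]'
```

```text
clock: 5.9
tool_pos: [0.4764, -0.3648, -0.0137]
orientation: [180.0, -0.0, -20.7]
force: [0.1, 0.5, 0.8]
opening: 0.0404
gripper_force: 30.0
```

```bash
python3 -m crank '[[[0,0,0.03],[0,0,0],-1],[[0,0,0.045],[0,0,0],-1],[[0,0,0.045],[0,0,0],-1],[[0,0.03,0.035],[0,0,2.6],-1],[[0,0.045,0.01],[0,0,2.6],-1],[[0,0.045,0],[0,0,2.6],-1],[[0,0.045,0],[0,0,2.6],-1],[[0,0.045,0],[0,0,2.6],-1],[[0,0.045,0],[0,0,2.6],-1],[[0,0.045,0],[0,0,2.6],-1],[[0.01,0.045,0],[0,0,2.6],-1],[[0.01,0.045,0],[0,0,2.6],-1]]'
python3 -m crank '[[[0,0.045,0],[0,0,0],-1],[[0,0.045,0],[0,0,0],-1],[[0,0.04,0],[0,0,0],-1],[[0,0,0],[0,0,0],-1],[[0,0,0],[0,0,0],-1]]'
python3 - <<'E'
from h import *
import pickle
o=ctrl.get_obs();m=imaging.camera_model("wrist");p,d=imaging.snapshot("wrist");cv2.imwrite("pics/w4.png",p)
pickle.dump((m,d,o),open("w4.pkl","wb"));print(o["tool_pos"],o["orientation"],pix(m,[[.5545,.1887,.014],[.5568,.1388,.02]]))
E
```

```text
clock: 7.1
tool_pos: [0.496, 0.0272, 0.1516]
orientation: [-180.0, -0.1, 2.8]
force: [1.5, -0.6, -1.0]
opening: 0.0405
gripper_force: 30.0
clock: 7.6
tool_pos: [0.4958, 0.1561, 0.1508]
orientation: [180.0, 0.0, 2.8]
force: [-0.6, -0.4, -0.7]
opening: 0.0406
gripper_force: 30.0
[0.49578873 0.15608076 0.15079441] [1.79987811e+02 3.66897734e-02 2.77141984e+00] [[279.9015686  150.6538015 ]
 [342.79817957 151.07555453]]
```

View pics/w4.png

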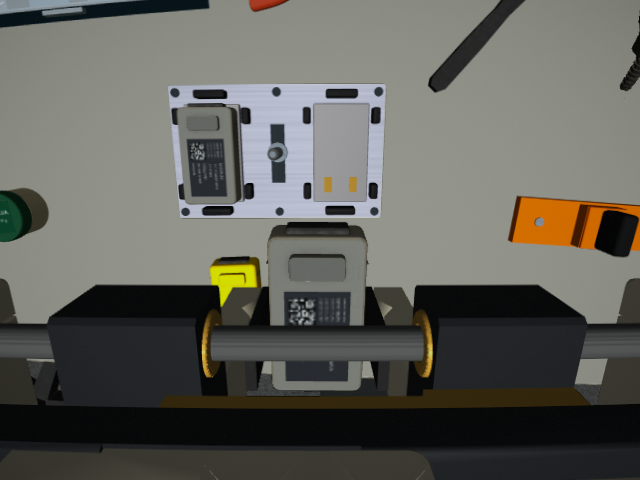

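Jig corners are (169,84),(385,84),(381,218),(180,219), with the bay floor (314,103)–(367,201) and the pin tip at (275,154). The held battery's top spans (270,227)–(365,389), aligned with the jig.

Run:
```python
from h import *
import pickle
m,d,o=pickle.load(open("w4.pkl","rb"))
a=lambda v:np.degrees(np.arctan2(v[1],v[0]))
def quad(q,z,n):
    B=w(m,q,z);c=B.mean(0);s=np.linalg.norm(np.diff(B,axis=0),axis=1)
    print(n,c.round(4),s.round(4),"yaw",a(B[0]+B[1]-B[2]-B[3]).round(2),a(B[0]+B[3]-B[1]-B[2]).round(2)-90);return c
quad([(169,84),(385,84),(381,218),(180,219)],.014,"jig")
quad([(314,103),(368,103),(366,201),(314,201)],.02,"floor")
quad([(179.5,107),(238,107),(237,204),(184,204)],.042,"left")
quad([(270,227),(366,227),(362,389),(272,389)],.1508+.0137+.022,"held")
print("slot",w(m,[(277.5,153.5)],.014),"pin tip",w(m,[(275,154)],.0525))
for q in[(340,150),(210,160),(300,90),(340,240),(340,380)]:
    z=d[q[1],q[0]];u=cv2.undistortPoints(np.array([[q]],float),m["mtx"],m["D"]).ravel();print(q,(m["R"].T@(z*np.r_[u,1]-m["t"])).round(4))
```

```text
jig [0.552  0.1898 0.014 ] [0.1666 0.1053 0.169 ] yaw 2.85 2.7900000000000063
floor [0.5549 0.1405 0.02  ] [0.0412 0.0755 0.0422] yaw 3.06 2.819999999999993
left [0.5489 0.2378 0.042 ] [0.0419 0.0699 0.0404] yaw -0.23 2.4599999999999937
held [0.4975 0.1563 0.1865] [0.037  0.0731 0.0396] yaw 2.47 2.730000000000004
slot [[0.55218066 0.19057176 0.014     ]] pin tip [[0.55370748 0.1886406  0.0525    ]]
(340, 150) [0.5575 0.141  0.019 ]
(210, 160) [0.5468 0.2373 0.0427]
(300, 90) [0.601  0.1743 0.0139]
(340, 240) [0.5292 0.1491 0.1865]
(340, 380) [0.4666 0.145  0.1872]
```

```bash
python3 -m crank '[[[0.029,-0.008,-0.01],[0,0,0],-1],[[0.028,-0.008,-0.02],[0,0,0],-1],[[0,0,-0.03],[0,0,0],-1],[[0,0,-0.03],[0,0,0],-1],[[0,0,-0.02],[0,0,0],-1],[[0,0,-0.01],[0,0,0],-1],[[0,0,0],[0,0,0],-1],[[0,0,-0.006],[0,0,0],-1],[[0,0,-0.006],[0,0,0],-1],[[0,0,-0.006],[0,0,0],-1],[[0,0,-0.004],[0,0,0],-1],[[0,0,0],[0,0,0],-1]]'
```

```text
clock: 8.85
tool_pos: [0.5529, 0.1391, 0.0086]
orientation: [180.0, 0.0, 2.7]
force: [0.5, -0.0, -1.3]
opening: 0.0408
gripper_force: 30.0
```

```bash
python3 -m crank '[[[0,0,-0.0015],[0,0,0],-1],[[0,0,-0.001],[0,0,0],-1],[[0,0,0],[0,0,0],-1]]'; python3 -m crank '[[[0,0,0],[0,0,0],0.04],[[0,0,0],[0,0,0],0.06],[[0,0,0],[0,0,0],0.06],[[0,0,0],[0,0,0],0.06]]'
```

```text
clock: 9.15
tool_pos: [0.5533, 0.1393, 0.0066]
orientation: [-180.0, -0.0, 2.7]
force: [0.2, 0.5, -1.4]
opening: 0.0403
gripper_force: 30.0
clock: 9.55
tool_pos: [0.5534, 0.1393, 0.0067]
orientation: [-180.0, -0.0, 2.7]
force: [0.1, -0.1, -0.1]
opening: 0.0467
gripper_force: 0.0
```

```bash
python3 -m crank '[[[0,0,0.01],[0,0,0],0.06],[[0,0,0.02],[0,0,0],0.06],[[0,0,0.03],[0,0,0],0.06],[[0,0,0.04],[0,0,0],0.06],[[-0.03,0,0.035],[0,0,0],0.06],[[-0.03,0.02,0.01],[0,0,0],0.06],[[0,0,0],[0,0,0],0.06],[[0,0,0],[0,0,0],0.06]]'
python3 - <<'E'
from h import *
import pickle
o=ctrl.get_obs();m=imaging.camera_model("wrist");p,d=imaging.snapshot("wrist");cv2.imwrite("pics/w5.png",p)
pickle.dump((m,d,o),open("w5.pkl","wb"));print(o["tool_pos"])
J=pix(m,[[.552,.19,.03]])[0].astype(int);c=p[J[1]-90:J[1]+90,J[0]-130:J[0]+130];print(J-[130,90]);cv2.imwrite("pics/w5c.png",cv2.resize(c,None,fx=3,fy=3,interpolation=2))
E
```

```text
clock: 10.35
tool_pos: [0.4932, 0.1598, 0.153]
orientation: [-179.9, -0.1, 2.7]
force: [-0.1, -0.2, 1.4]
opening: 0.0465
gripper_force: 0.0
[0.49317567 0.1598425  0.15297481]
[151  61]
```

View pics/w5c.png

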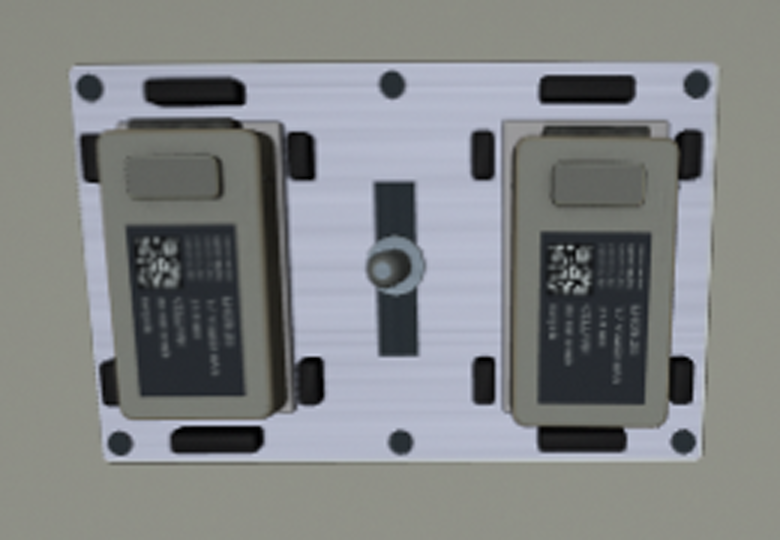

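Both batteries are seated in their bays (right one's top is (513,138)–(675,427) in the crop). The pin collar is at (398,265) and the pin tip at (383,268).

Run:
```python
from h import *
import pickle
m,d,o=pickle.load(open("w5.pkl","rb"))
f=lambda q,z:w(m,np.array(q,float)/3+[151,61]-.33,z)
a=lambda v:np.degrees(np.arctan2(v[1],v[0]))
for n,q,z in [("jig",[(70,63),(718,65),(702,462),(106,462)],.014),("left",[(102,128),(272,128),(272,418),(122,418)],.042),("right",[(515,138),(679,139),(669,428),(512,424)],.042)]:
    B=f(q,z);print(n,B.mean(0).round(4),np.linalg.norm(np.diff(B,axis=0),axis=1).round(4),a(B[0]+B[1]-B[2]-B[3]),a(B[0]+B[3]-B[1]-B[2])-90)
print(f([(396,269),(398,265)],.014),f([(383,268)],.0525))
```

```text
jig [0.5522 0.1901 0.014 ] [0.1677 0.1044 0.1677] 2.986243249822216 2.552197187745122
left [0.5494 0.2386 0.042 ] [0.0409 0.0699 0.0383] 0.9580169058532857 2.442515333388357
right [0.5518 0.1396 0.042 ] [0.0392 0.0698 0.0399] 2.608523639009481 1.9137765860705969
[[0.55251427 0.19066708 0.014     ]
 [0.55358832 0.19015704 0.014     ]] [[0.55413361 0.19048539 0.0525    ]]
```

```bash
python3 -m crank '[[[0,-0.045,0.01],[0,0,-1],0.06],[[0,-0.045,0.01],[0,0,-1],0.06],[[0,-0.045,0],[0,0,-1],0.06],[[0,-0.045,0],[0,0,-1],0.06],[[-0.02,-0.04,0],[0,0,0],0.06],[[-0.02,-0.025,0],[0,0,0],0.06],[[0,0,0],[0,0,0],0.06],[[0,0,0],[0,0,0],0.06]]'
python3 - <<'E'
from h import *
import pickle
o=ctrl.get_obs();m=imaging.camera_model("wrist");p,d=imaging.snapshot("wrist");cv2.imwrite("pics/w6.png",p)
pickle.dump((m,d,o),open("w6.pkl","wb"));print(o["tool_pos"],pix(m,[.5085,-.085,.048]))
v,u=np.mgrid[0:285,0:640];q=np.c_[u.ravel(),v.ravel()].astype(float)
n=cv2.undistortPoints(q.reshape(-1,1,2),m["mtx"],m["D"]).reshape(-1,2);z=d[:285].ravel()
X=(np.c_[n,np.ones(len(n))]*z[:,None]-m["t"])@m["R"]
near=(z>0)&(np.hypot(X[:,0]-.5085,X[:,1]+.085)<.09)
hsv=cv2.cvtColor(p,cv2.COLOR_BGR2HSV)[:285].reshape(-1,3)
for nme,k in [("handle",near&(X[:,2]>.043)&(X[:,2]<.055)),("plate",near&(X[:,2]>.004)&(X[:,2]<.012)&(hsv[:,1]>120)),("hub",near&(X[:,2]>.019)&(X[:,2]<.025))]:
    P=X[k];print(nme,k.sum(),P.mean(0).round(4),cv2.minAreaRect((P[:,:2]*1000).astype(np.float32)),np.median(P[:,2]), "rows",q[k].min(0),q[k].max(0))
E
```

```text
clock: 11.2
tool_pos: [0.4532, -0.0869, 0.1713]
orientation: [180.0, 0.0, -1.5]
force: [0.2, 0.5, -0.4]
opening: 0.0463
gripper_force: 0.0
[ 0.45321697 -0.08687521  0.17128651] [[312.68698972 157.91859522]]
handle 772 [ 0.5057 -0.0856  0.0469] ((505.7236328125, -85.4344482421875), (13.451637268066406, 33.65573501586914), 88.72184753417969) 0.047008476420896735 rows [305. 139.] [322. 183.]
plate 5559 [ 0.5061 -0.0858  0.0074] ((505.532470703125, -85.641845703125), (140.57351684570312, 40.09408950805664), 89.03729248046875) 0.007363550856683229 rows [234. 135.] [394. 182.]
hub 1021 [ 0.5062 -0.0858  0.0213] ((505.3712158203125, -85.68839263916016), (33.98736572265625, 35.63630676269531), 88.33547973632812) 0.02134085376975841 rows [294. 138.] [334. 181.]
```

```bash
python3 -m crank '[[[0.027,0.0013,0],[0,0,0.3],0.06],[[0.0255,0,-0.02],[0,0,0],0.06],[[0,0,-0.04],[0,0,0],0.06],[[0,0,-0.04],[0,0,0],0.06],[[0,0,-0.035],[0,0,0],0.06],[[0,0,-0.015],[0,0,0],0.06],[[0,0,-0.01],[0,0,0],0.06],[[0,0,-0.005],[0,0,0],0.06],[[0,0,0],[0,0,0],0.06]]'; python3 -m crank '[[[0,0,0],[0,0,0],-1],[[0,0,0],[0,0,0],-1],[[0,0,0],[0,0,0],-1],[[0,0,0],[0,0,0],-1],[[0,0,0],[0,0,0],-1],[[0,0,0],[0,0,0],-1]]'
```

```text
clock: 12.15
tool_pos: [0.5062, -0.0841, 0.0063]
orientation: [180.0, 0.0, -1.0]
force: [-0.2, 0.5, 0.5]
opening: 0.0464
gripper_force: 0.0
clock: 12.75
tool_pos: [0.506, -0.0845, 0.007]
orientation: [180.0, -0.0, -1.0]
force: [-0.2, -0.6, 5.0]
opening: 0.0138
gripper_force: 30.0
```

```bash
python3 -m crank '[[[0,0,0.01],[0,0,0],-1],[[0,0,0.03],[0,0,0],-1],[[0,0,0.04],[0,0,0],-1],[[0,0.02,0.03],[0,0,0.5],-1],[[0.008,0.045,0],[0,0,0.5],-1],[[0.008,0.045,0],[0,0,0.5],-1],[[0.008,0.045,0],[0,0,0.5],-1],[[0.008,0.045,0],[0,0,0.5],-1],[[0.008,0.045,0],[0,0,0.7],-1],[[0.008,0.03,0],[0,0,0.6],-1],[[0,0,0],[0,0,0],-1],[[0,0,0],[0,0,0],-1]]'
python3 - <<'E'
from h import *
o=ctrl.get_obs();m=imaging.camera_model("wrist");p,d=imaging.snapshot("wrist");cv2.imwrite("pics/w7.png",p);t=o["tool_pos"];print(t,o["orientation"],o["force"])
from scipy.spatial.transform import Rotation as R
T=R.from_euler("xyz",o["orientation"],degrees=True).as_matrix()
n=cv2.undistortPoints(np.indices((640,480)).T.reshape(-1,1,2).astype(float),m["mtx"],m["D"]).reshape(-1,2);z=d.ravel()
X=(np.c_[n,np.ones(len(n))]*z[:,None]-m["t"])@m["R"];hsv=cv2.cvtColor(p,cv2.COLOR_BGR2HSV).reshape(-1,3)
k=(z>0)&(hsv[:,1]>130)&(hsv[:,0]<25)&(np.abs(X[:,2]-(t[2]-.007+.008))<.008)
P=X[k];print(k.sum(),cv2.minAreaRect((P[:,:2]*1000).astype(np.float32)),np.percentile(P[:,2],[5,50,95]))
A=np.c_[P[:,:2]-t[:2],np.ones(len(P))];print("slopes",np.linalg.lstsq(A,P[:,2],rcond=None)[0])
E
```

```text
clock: 13.95
tool_pos: [0.5533, 0.1911, 0.1164]
orientation: [180.0, 0.1, 2.8]
force: [-0.3, -1.4, -1.6]
opening: 0.0137
gripper_force: 30.0
[0.55325832 0.19110956 0.11639708] [1.79978865e+02 5.73296446e-02 2.81995768e+00] [-0.26204631 -1.38436478 -1.57188837]
9444 ((562.9009399414062, 192.0549774169922), (21.039371490478516, 140.28977966308594), 3.111140251159668) [0.1125729  0.11669224 0.11801684]
slopes [-0.06308362 -0.0037826   0.11723012]
```

```bash
python3 -m crank '[[[0.0005,-0.001,-0.025],[0,0,0],-1],[[0,0,-0.02],[0,0,0],-1],[[0,0,-0.006],[0,0,0],-1],[[0,0,-0.003],[0,0,0],-1],[[0,0,-0.003],[0,0,0],-1],[[0,0,0],[0,0,0],-1]]';  python3 -m crank '[[[0,0,-0.002],[0,0,0],-1],[[0,0,-0.002],[0,0,0],-1],[[0,0,0],[0,0,0],-1]]'
```

```text
clock: 14.6
tool_pos: [0.5546, 0.1895, 0.0601]
orientation: [-180.0, -0.0, 2.7]
force: [0.3, 0.0, -1.2]
opening: 0.0135
gripper_force: 30.0
clock: 14.9
tool_pos: [0.5542, 0.1896, 0.0555]
orientation: [-180.0, 0.0, 2.8]
force: [0.8, 0.3, -0.6]
opening: 0.014
gripper_force: 30.0
```

```bash
python3 -m crank '[[[0,0,-0.002],[0,0,0],-1],[[0,0,-0.002],[0,0,0],-1],[[0,0,0],[0,0,0],-1]]';  python3 -m crank '[[[0,0,-0.002],[0,0,0],-1],[[0,0,-0.001],[0,0,0],-1],[[0,0,0],[0,0,0],-1]]'
```

```text
clock: 15.2
tool_pos: [0.5541, 0.1894, 0.0512]
orientation: [180.0, 0.0, 2.8]
force: [-0.5, -0.3, -1.6]
opening: 0.0135
gripper_force: 30.0
clock: 15.5
tool_pos: [0.5545, 0.1896, 0.049]
orientation: [-180.0, -0.0, 2.8]
force: [-1.8, -0.5, 5.3]
opening: 0.0136
gripper_force: 30.0
```

It dropped over the pin: battery contact came at the predicted height. Pressing now.

```bash
python3 -m crank '[[[0,0,-0.001],[0,0,0],-1],[[0,0,-0.001],[0,0,0],-1],[[0,0,-0.001],[0,0,0],-1],[[0,0,0],[0,0,0],-1]]';  python3 -m crank '[[[0,0,-0.001],[0,0,0],-1],[[0,0,-0.001],[0,0,0],-1],[[0,0,0],[0,0,0],-1],[[0,0,0],[0,0,0],-1]]'
```

```text
clock: 15.9
tool_pos: [0.5545, 0.1897, 0.0463]
orientation: [-180.0, -0.0, 2.8]
force: [-2.6, -0.3, 6.9]
opening: 0.013
gripper_force: 30.0
clock: 16.3
tool_pos: [0.5546, 0.1897, 0.0446]
orientation: [-180.0, -0.0, 2.8]
force: [-2.9, -1.0, 9.1]
opening: 0.0135
gripper_force: 30.0
```

```bash
python3 -m crank '[[[-0.0005,0,-0.001],[0,0,0],-1],[[-0.0005,0,-0.001],[0,0,0],-1],[[0,0,0],[0,0,0],-1],[[0,0,0],[0,0,0],-1]]';  python3 -m crank '[[[0,0,-0.0008],[0,0,0],-1],[[0,0,0],[0,0,0],-1],[[0,0,0],[0,0,0],-1]]'
python3 - <<'E'
from h import *
o=ctrl.get_obs();m=imaging.camera_model("wrist");p,d=imaging.snapshot("wrist")
c=np.hstack([p[60:340,100:540]]);s,_=imaging.snapshot("scene")
a=cv2.resize(c,(790,503));s=cv2.resize(s[150:240,250:350],None,fx=3,fy=3);a[:270,:300]=s[:270,:300];cv2.imwrite("pics/fin.png",a)
n=cv2.undistortPoints(np.indices((640,480)).T.reshape(-1,1,2).astype(float),m["mtx"],m["D"]).reshape(-1,2);z=d.ravel()
X=(np.c_[n,np.ones(len(n))]*z[:,None]-m["t"])@m["R"];hsv=cv2.cvtColor(p,cv2.COLOR_BGR2HSV).reshape(-1,3)
k=(z>0)&(hsv[:,1]>130)&(hsv[:,0]<25)&(np.abs(X[:,2]-.046)<.006);P=X[k]
for y in(.128,.145,.165,.215,.235,.252):
    j=np.abs(P[:,1]-y)<.005;print(y,np.median(P[j,2]))
print(cv2.minAreaRect((P[:,:2]*1000).astype(np.float32)))
E
```

```text
clock: 16.7
tool_pos: [0.5545, 0.1897, 0.0434]
orientation: [-180.0, -0.1, 2.8]
force: [-1.9, -1.4, 13.4]
opening: 0.0137
gripper_force: 30.0
clock: 17.0
tool_pos: [0.5545, 0.1897, 0.0434]
orientation: [-180.0, -0.2, 2.8]
force: [-4.8, -2.4, 20.1]
opening: 0.0133
gripper_force: 30.0
0.128 0.04389916065549883
0.145 0.043919134600685236
0.165 0.043834295107432475
0.215 0.04387092478891039
0.235 0.04381922895468798
0.252 0.04384530876116087
((563.9505615234375, 190.58993530273438), (20.487628936767578, 140.29397583007812), 2.7479214668273926)
```

View pics/fin.png

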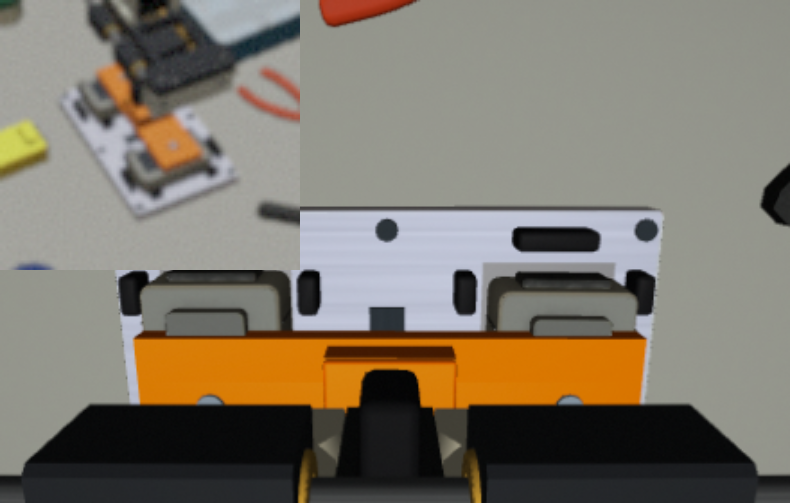

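The cover sits level and square over both batteries. Its top is at 43.9 mm all along, so the floors are fully down (about 6 mm) at a 20 N press.

```bash
python3 -c "
from plant import close_job
print(close_job())"
```

```text
the job is handed in; nothing more can be done
None
```

The job is handed in (no verdict was returned): by my measurements the battery is in the right bay and the cover is over the pin, level and square, still gripped and pressing both floors down about 6 mm, at about 17 s on the clock; the first grasp missed because the finger tips sit about 21 mm behind the reported TCP, so I corrected for that.

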